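# Close the specimen mounting press with its bayonet closure and start it

## Robot

A 6-joint arm with a two-finger parallel gripper is mounted at the origin on a cart in front of the work surface, level with it; the furniture and walls round the work are solid. World frame = base frame: x ahead of the robot, y to its left, z up, the work surface at z = 0. Lengths are in mm, angles in rad, forces in N, time in s.
With the tool pointing down it reaches from about 350 to 975 mm from the base axis. Payload 7.1 kg.
Tool frame: the origin (TCP) lies between the finger pads; the fingertips stand 17 mm ahead of it and the grasp point (between the pads) lies 2 mm behind it; z points along the fingers, y is the line along which they close (so a half turn about z gives the same grasp; the last joint's range is limited). The gripper opens to 88 mm and grips with 3 to 60 N. Pads are 20 mm wide; open, the fingers measure 115 mm over their backs; the gripper's body (75 mm by 178 mm) begins 61 mm behind the grasp point.
Start: joints at [-1.253, 0.423, 1.63, -0, 1.089, -0.019], TCP at [206.56, -589.863, 239.675] pointing down, gripper open.
Joint ranges: [-3, 3], [-0.9, 2.11], [0.09, 2.58], [-1.31, 4.45], [0.11, 2.69], [-2.54, 2.54]. Speed limits (rad/s): [2.39, 2.39, 3.01, 3.14, 3.14, 3.14].

## Interface

Orientations are given as a rotation vector (axis times angle).
In Python, from workcell import ctrl gives the robot as it stands.
- The arm moves only by the shell command python3 jog.py [OPENING], which reads ROWS from standard input. ROWS is a JSON list of rows, 1 to 5 of them, each written [[dx, dy, dz], [rx, ry, rz]]: dx, dy, dz in a scale on which 1.0 is 300 mm, then a rotation vector rx, ry, rz in fractions of the full range, 1 being pi/2 rad; each row shifts and turns the commanded pose from where the row before left it, along the tool's axes as they then stand; what a row does not reach is not made up. A row lasts 1/12 s, in which the tool goes at most 41.7 mm and 0.125 rad, less where a joint would pass 70% of its speed; a pose out of reach is approached as far as the arm can. OPENING is the finger opening in mm, set as the command begins (- or left out keeps the last). The fingers move at their own pace and stop on an object; the grip force is fixed at half the most. Time passes only in rows, so rows that do not move let the fingers close. It prints the time, the measured TCP pose, the force, the opening and the grip force at its end. A shift or turn number past 1, either way, is cut back to 1. Input that does not fit is refused with a message, and nothing moves.
- ctrl.get_obs(): the state, without advancing time (a new reading comes with each control period).
- ctrl.get_image(name): name is "scene" or "side" or "wrist"; returns a dict with "img" (384x512x3 uint8, red, green, blue), "fx", "fy", "cx", "cy" (pixels), "R" (3x3) and "t" (3): a world point X has camera coordinates R X + t. Camera axes: x right, y down, z forward; pixel columns grow to the right and rows downward; lengths in mm; the calibration is good to about 2 mm. The wrist camera is an equidistant fisheye: a pixel r from the principal point sees the ray r / f radians off the axis. A picture is of the moment at which its call begins. There is no depth.
- ctrl.close_job(): hands the job in; it is judged then, once.
The state is a dict: "t": time; "qpos": joint angles; "qvel": joint speeds; "joint_torque": joint torques, N m; "ee_pos": TCP position; "orientation": TCP orientation; "ft_force": force on the tool from outside, world axes, zero at the start; "moment": the same for the moment, N m; "width": finger opening in mm; "grasp_force": force on a finger pad.
Only numpy, scipy, OpenCV 4.12 (cv2) and the standard library are available. Lean on these libraries where they do the work, as an engineer would, in place of code of your own. Each camera call takes 0.05 s, during which the arm holds its last target. There are 200 camera calls.

## Task

Close the mounting press: pick up the steel closure with the cross bar, hang it by its two lugs in the gaps between the hooks on the mould and let go of it. Then swing its bar round clockwise (seen from above) under the hooks until the closure drops into the locking notches, and only when it has dropped and locked press the green start button. Do not tip the closure over, and leave the resin carton, the jar and the specimens where they stand.

Things in the scene. Friction and masses are not known exactly. Their poses are not given: they have to be found in the camera images.
- press: Hot mounting press, fixed to the desk: white housing 190 (x) x 240 (y) x 105 mm high; origin centre of its underside, z up, its -x side roughly faces the robot. On its left half (+y) the steel mould; on the right half (-y) a console: green start button in front, then a display, then a red stop knob (not used).
- mould (a point): Point on the mould's upright axis at the height of the ledge on which the closure's lugs first rest; in the press frame [0.010, 0.045, 0.153], axes as the press. Round bore of diameter 50 mm, open to 41 mm below this point; collar 90 mm across with two like bayonet hooks half a turn apart, tops 20 mm and undersides of their lips 12 mm above the ledge; slippery honed steel.
- gap (a point): Middle of one entry gap, on the ledge, 35 mm from the mould axis at 60 degrees (counterclockwise from above) from the press's +x; the other gap is half a turn on. A lug comes down here with about 8 degrees to spare on either side. From the gap the lugs turn only clockwise, 60 degrees, under the hooks' lips.
- notch (a point): Middle of the floor of one locking notch, 35 mm from the mould axis towards the press's +x, under a hook with a red mark; the other notch is half a turn on. Its floor is 7 mm below the ledge; at its far end the hook's stem stops the lug. The closure falls in by its own weight.
- closure: Loose steel closure, about 0.55 kg, 102 mm high, standing upright on its ram; origin centre of the ram's underside, z up. Ram diameter 47 mm, foot chamfered 4 mm. Two lugs along +x and -x to radius 39 mm, 14 mm wide, 34 to 42 mm above the origin, each under one arm of the bar. Alike after half a turn. Origin 34 mm below point mould with lugs on the ledge, 41 mm with lugs in the notches.
- hub (a point): On the closure's axis, 84 mm above its origin: middle of the square dark hub block, 34 x 34 mm, from 64 to 98 mm above the origin; grasp it across its y faces, from above. The neck under it has diameter 42 mm.
- knob_a (a point): Centre of one of the two black ball knobs (diameter 28 mm) at the ends of the closure's bar: 80 mm along its +x, 84 mm above its origin; the other is at -80 mm. The bar, diameter 14 mm, is free from 17 to 65 mm either side of the axis. Pushed sideways, it turns the hung closure with about 1 to 3 N.
- start_top (a point): Centre of the top of the green start button, diameter 28 mm, about 22 mm above the console, pressed straight down.
- start (a joint): Travel of the green start button: 0 out, 0.006 m fully pressed with about 5 N; it springs back.
- resin_carton: Loose orange and kraft resin carton, 48 x 76 x 158 mm, in front of the press at the left; origin centre of its underside.
- resin_jar: Loose white jar with black lid, diameter 66, 100 mm high, at the back right; origin centre of its underside.
- red_mount: Loose red specimen mount, diameter 30, 18 mm high, lying on the desk at the back right, near the grey hand press; origin centre of its underside.
- yellow_mount: Loose yellow specimen mount, diameter 30, 20 mm high, lying on the desk at the back right, near the grey hand press; origin centre of its underside.

How it is judged:
By the outcome, as a careful person would: the job done as asked, in the order asked, and still so for the second after the job is handed in, with the robot touching nothing.
It also fails if it takes over 58 s, if anything falls off the work surface, if the arm or the gripper's body presses on something with over 40 N, if the wrist force passes 120 N, or if a joint passes its speed limit or range.

## Working session

There is one attempt and no reset: what is moved stays moved. The work goes in short steps, Python scripts to look and compute and a shell command to move; the robot and the scene stay as the last step left them, time stands still between calls to the robot, and variables do not carry over. Pictures are saved under pics/ and viewed, at most 10 in all, crops included, and the job is handed in when it is done.

```bash
ls; mkdir -p pics
python3 - <<'E'
from workcell import ctrl
import cv2,numpy as np
for n in ["scene","side","wrist"]:
    d=ctrl.get_image(n); cv2.imwrite(f"pics/{n}0.png",d["img"][:,:,::-1]); print(n,d["fx"],d["cx"],d["cy"],np.round(d["R"],3).tolist(),np.round(d["t"]).tolist())
o=ctrl.get_obs();print(o["t"],o["ee_pos"],o["orientation"])
a=cv2.imread("pics/scene0.png");b=cv2.imread("pics/side0.png")
E
```

```text
jog.py
pics
workcell.py
scene 368.50506335861274 259.4295653504721 199.64117883297993 [[0.795, -0.607, 0.008], [-0.237, -0.322, -0.916], [0.559, 0.726, -0.4]] [-429.0, 217.0, 883.0]
side 479.70106966828274 250.97727690137432 189.7135582967689 [[0.924, 0.383, 0.009], [0.249, -0.581, -0.775], [-0.292, 0.718, -0.632]] [-505.0, -71.0, 1590.0]
wrist 297.3186396354542 264.7512487301221 191.37804096273416 [[0.33, -0.944, -0.001], [-0.901, -0.315, 0.298], [-0.282, -0.097, -0.955]] [-624.0, -37.0, 391.0]
0.15 [ 206.44826887 -589.4734196   239.07075625] [-3.09595690e+00 -5.26334812e-01  2.74094864e-04]
```

View pics/scene0.png

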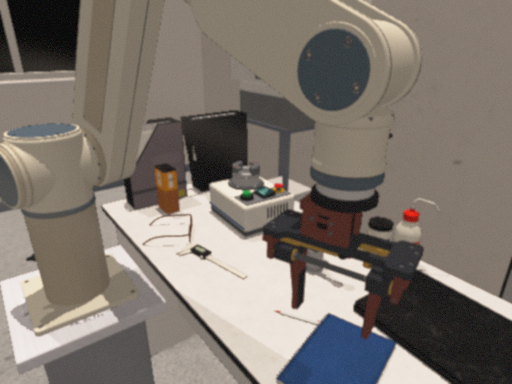

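View pics/side0.png

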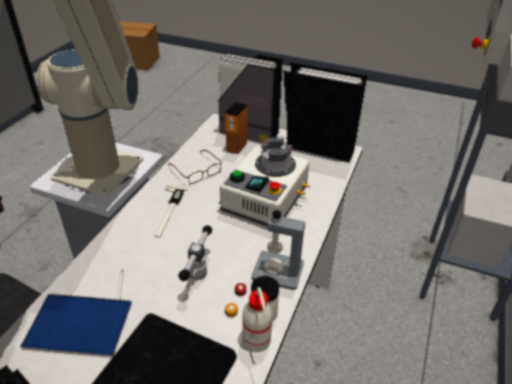

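Side view: closure at about (197,253), with knobs at (208,232) and (185,275). Press is around (265,185), with the green button at (237,176) and the mould at (276,157). In the scene view the gripper hides the closure. I'll zoom in on both.

Run:
```python
import cv2,numpy as np
a=cv2.imread("pics/side0.png");b=cv2.imread("pics/scene0.png")
A=cv2.resize(a[125:295,170:320],None,fx=3.5,fy=3.5,interpolation=3)
B=cv2.resize(b[150:240,200:310],None,fx=5,fy=5,interpolation=3)
cv2.imwrite("pics/zs.png",A);cv2.imwrite("pics/zc.png",B)
```

```text
(no output)
```

View pics/zs.png

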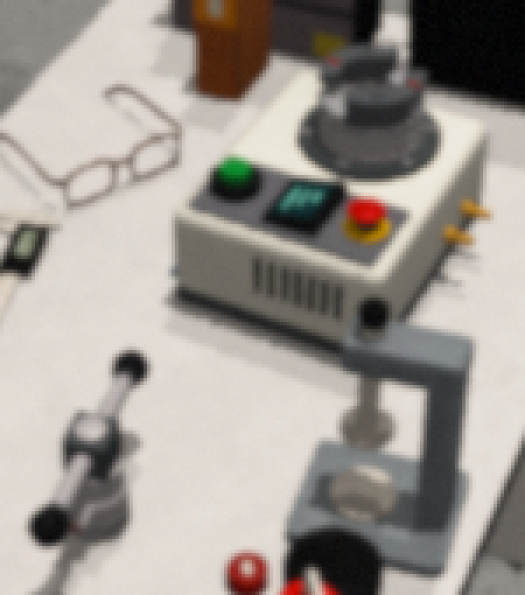

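View pics/zc.png

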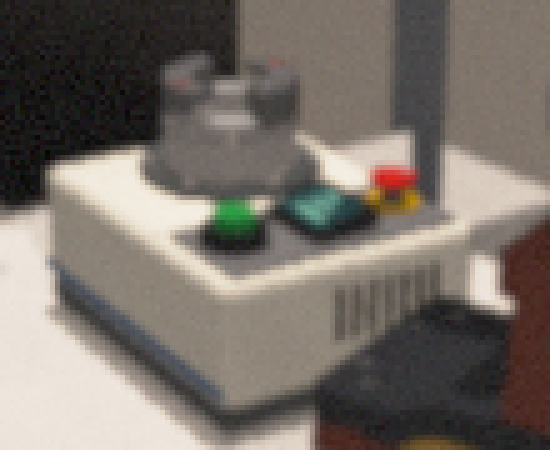

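Zooms (full-image pixels): closure upright in the side view, knobs at (207.1,229.6) and (184.3,274.7), hub at (196.3,252.7). The red hook marks and the green and red buttons show in both views. I'll triangulate those.

```bash
cat > h.py <<'E'
from workcell import ctrl
import cv2,numpy as np
def ray(d,p):
    v=np.array([(p[0]-d["cx"])/d["fx"],(p[1]-d["cy"])/d["fy"],1]); R=np.array(d["R"]);t=np.array(d["t"])
    v=R.T@v; return -R.T@t, v/np.linalg.norm(v)
def wray(d,p):
    u=np.array([(p[0]-d["cx"])/d["fx"],(p[1]-d["cy"])/d["fy"]]);r=np.linalg.norm(u)
    v=np.append(np.sin(r)*u/r,np.cos(r)); R=np.array(d["R"]);t=np.array(d["t"]); return -R.T@t,R.T@v
def onz(rv,z): c,v=rv; return c+v*(z-c[2])/v[2]
def tri(a,b):
    A=np.zeros((3,3));B=np.zeros(3)
    for c,v in(a,b):
        P=np.eye(3)-np.outer(v,v);A+=P;B+=P@c
    X=np.linalg.solve(A,B); return X,[float(np.linalg.norm((np.eye(3)-np.outer(v,v))@(X-c))) for c,v in(a,b)]
def blobs(img,kind,roi,amin=2):
    x0,y0,x1,y1=roi; s=img[y0:y1,x0:x1].astype(int); r,g,b=s[...,0],s[...,1],s[...,2]
    m={"red":(r>1.35*g)&(r>1.35*b)&(r>60),"green":(g>1.5*r)&(g>1.3*b),"black":(r<45)&(g<45)&(b<45),"mark":(r-g>12)&(r-b>8)}[kind]
    n,l,st,ce=cv2.connectedComponentsWithStats(m.astype(np.uint8))
    return [(int(st[i,4]),(ce[i]+[x0,y0]).round(1).tolist(),st[i,:4].tolist()) for i in range(1,n) if st[i,4]>=amin]
E
python3 - <<'E'
from h import *
S=ctrl.get_image("scene");D=ctrl.get_image("side")
roi={"scene":(225,155,305,205),"side":(225,135,300,200)}
for n,d in(("scene",S),("side",D)):
    for k in("green","red","mark"): print(n,k,blobs(d["img"],k,roi[n]))
print("black",blobs(D["img"],"black",(175,215,220,290),15))
for p in[(207.1,229.6),(184.3,274.7),(196.3,252.7)]: print(onz(ray(D,p),84).round(1))
sc=lambda x,y:(200+x/5-.4,150+y/5-.4); sd=lambda x,y:(170+x/3.5-.4,125+y/3.5-.4)
for nm,a,b in[("green",(234,212),(236,170)),("stop",(395,180),(367,215)),("markL",(183,68),(333,63)),("markR",(273,62),(405,85))]:
    X,e=tri(ray(S,sc(*a)),ray(D,sd(*b)));print(nm,X.round(1),np.round(e,1))
E
```

```text
scene green [(49, [246.5, 193.5], [18, 35, 9, 8])]
scene red [(51, [278.5, 185.6], [49, 28, 10, 6]), (25, [302.7, 201.3], [76, 42, 4, 8])]
scene mark [(6, [252.3, 156.3], [26, 0, 4, 4]), (3, [258.7, 155.7], [33, 0, 2, 2]), (2, [263.5, 155.0], [38, 0, 2, 1]), (3, [268.0, 156.7], [42, 1, 3, 2]), (7, [295.3, 156.3], [69, 0, 4, 4]), (2, [250.5, 158.5], [25, 3, 2, 2]), (17, [255.4, 161.5], [28, 3, 6, 6]), (2, [271.5, 158.0], [46, 3, 2, 1]), (2, [299.5, 157.5], [74, 2, 2, 2]), (2, [263.5, 160.5], [38, 5, 2, 2]), (4, [271.8, 160.5], [46, 5, 3, 2]), (7, [274.4, 162.6], [48, 5, 4, 6]), (7, [299.0, 161.3], [73, 4, 3, 5]), (3, [303.0, 161.3], [77, 6, 3, 2]), (5, [265.6, 164.6], [39, 8, 4, 4]), (2, [293.0, 163.5], [68, 8, 1, 2]), (2, [295.5, 163.0], [70, 8, 2, 1]), (3, [303.3, 165.0], [78, 9, 2, 3]), (12, [235.8, 166.1], [9, 10, 5, 3]), (14, [299.4, 167.9], [71, 10, 9, 6]), (2, [267.5, 167.5], [42, 12, 2, 2]), (2, [291.0, 167.5], [66, 12, 1, 2]), (2, [265.5, 169.0], [40, 14, 2, 1]), (3, [272.7, 171.0], [47, 15, 2, 3]), (2, [262.5, 172.5], [37, 17, 2, 2]), (5, [268.0, 172.4], [42, 16, 3, 4]), (3,
[... 1055 characters left out ...]
, 22, 18]), (8, [264.4, 141.8], [38, 6, 4, 3]), (5, [287.8, 148.6], [62, 13, 3, 2]), (132, [274.1, 186.7], [43, 46, 13, 13]), (7, [298.3, 192.0], [72, 56, 3, 3])]
side mark [(375, [235.2, 143.0], [0, 0, 23, 20]), (36, [263.7, 139.3], [35, 0, 8, 9]), (15, [287.9, 148.7], [61, 12, 5, 4]), (189, [274.3, 187.1], [42, 45, 15, 15]), (22, [297.6, 191.5], [71, 54, 4, 6])]
black [(26, [207.3, 229.0], [29, 12, 7, 6]), (34, [199.5, 255.9], [22, 36, 7, 10]), (70, [184.2, 274.9], [5, 56, 10, 9])]
[ 503.7 -196.9   84. ]
[ 522.8 -354.6   84. ]
[ 516.  -280.8   84. ]
green [498.4   8.8 127.4] [3.4 3.4]
stop [616.6  -1.9 124.8] [2.8 2.8]
markL [538.7 119.  179.1] [6.8 6.8]
markR [605.1 112.7 175.1] [3.7 3.7]
```

The rows are not in the units I measure in: shifts go in shares of 300 mm and turns go in shares of pi/2 rad. I convert before sending: 35.7 mm / 300 = 0.119, -17.7 mm / 300 = -0.059.

```bash
echo '[[[0.119, -0.059, -0.03], [0, 0, 0]], [[0.119, -0.059, -0.03], [0, 0, 0]], [[0.119, -0.059, -0.03], [0, 0, 0]], [[0.119, -0.059, -0.03], [0, 0, 0]], [[0.119, -0.059, -0.03], [0, 0, 0]]]' | python3 jog.py 88; echo '[[[0.119, -0.059, -0.03], [0, 0, 0]], [[0.119, -0.059, -0.03], [0, 0, 0]], [[0.119, -0.059, -0.03], [0, 0, 0]], [[0.119, -0.059, -0.03], [0, 0, 0]], [[0.119, -0.059, -0.03], [0, 0, 0]]]' | python3 jog.py; echo '[[[0.119, -0.059, -0.03], [0, 0, -0.0789]], [[0, 0, 0], [0, 0, -0.0789]], [[0, 0, 0], [0, 0, -0.0789]], [[0, 0, 0], [0, 0, -0.0789]], [[0, 0, 0], [0, 0, -0.0789]]]' | python3 jog.py;echo '[[[0, 0, 0], [0, 0, -0.0789]], [[0, 0, 0], [0, 0, -0.0789]], [[0, 0, 0], [0, 0, -0.0789]], [[0, 0, 0], [0, 0, -0.0789]], [[0, 0, 0], [0, 0, -0.0789]]]' | python3 jog.py
python3 - <<'E'
from h import *
d=ctrl.get_image("wrist");cv2.imwrite("pics/w1.png",d["img"][:,:,::-1]);o=ctrl.get_obs();print(o["ee_pos"],o["orientation"],o["qpos"],(-np.array(d["R"]).T@d["t"]).round())
print("black",blobs(d["img"],"black",(0,0,512,384),60))
E
```

```text
t: 0.67
ee_pos: [346.6, -445.9, 285.1]
orientation: [-3.097, -0.526, 0.0]
ft_force: [0.3, -1.2, 0.3]
width: 87.6
grasp_force: 0.0
t: 1.08
ee_pos: [486.0, -303.1, 330.2]
orientation: [3.097, 0.527, 0.0]
ft_force: [0.6, -0.3, -0.0]
width: 87.5
grasp_force: 0.0
t: 1.5
ee_pos: [513.1, -275.8, 338.6]
orientation: [-2.784, -1.456, 0.0]
ft_force: [1.0, 0.2, -0.1]
width: 87.8
grasp_force: 0.0
t: 1.92
ee_pos: [512.7, -276.3, 338.5]
orientation: [-2.208, -2.235, 0.0]
ft_force: [-0.2, -0.2, -0.5]
width: 87.7
grasp_force: 0.0
[ 512.72634069 -276.27140761  338.54165468] [-2.19930732e+00 -2.24290940e+00  1.82437083e-04] [-5.14644007e-01  2.62202667e-01  1.62623062e+00 -3.12862001e-05
  1.25349829e+00 -5.34264385e-01] [ 511. -194.  483.]
black [(76, [58.6, 15.9], [57, 0, 4, 33]), (284, [146.9, 15.7], [137, 0, 20, 30]), (453, [468.8, 29.6], [464, 0, 11, 67]), (204, [291.3, 9.0], [235, 3, 114, 15]), (332, [471.5, 163.6], [458, 130, 54, 66]), (1291, [399.5, 197.4], [379, 176, 41, 43]), (45783, [254.2, 326.3], [0, 178, 512, 206]), (214, [13.3, 198.6], [0, 194, 31, 13]), (522, [15.9, 261.8], [0, 236, 38, 52]), (519, [283.3, 305.9], [215, 303, 143, 6])]
```

View pics/w1.png

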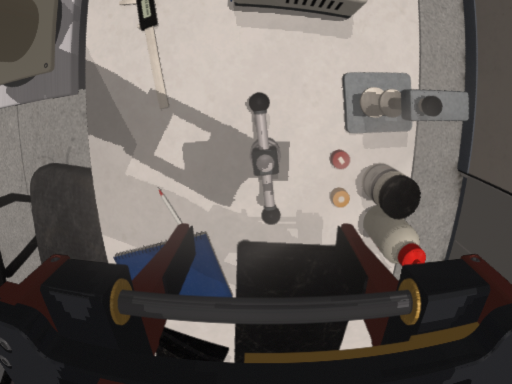

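Wrist view: closure upright with knobs at (259,103) and (271,214), hub at about (264,160). The press edge is at the top.

Run:
```python
from h import *
d=ctrl.get_image("wrist")
P=[]
for p in[(259,103),(271,214)]:
    x,y=p;b=blobs(d["img"],"black",(x-14,y-14,x+14,y+14),20);print(b)
    X=onz(wray(d,max(b)[1]),84);P.append(X);print(X.round(1))
m=(P[0]+P[1])/2;v=P[0]-P[1];print(m.round(1),np.linalg.norm(v),np.degrees(np.arctan2(v[1],v[0])))
o=ctrl.get_obs()["orientation"];from scipy.spatial.transform import Rotation as Ro
print(Ro.from_rotvec(o).as_matrix().round(3), ctrl.get_obs()["ee_pos"])
```

```text
[]Traceback (most recent call last):
  File "<stdin>", line 6, in <module>
ValueError: max() iterable argument is empty
```

```bash
sed -i 's/(r<45)&(g<45)&(b<45)/(r<70)\&(g<70)\&(b<70)/' h.py
cat > m.py <<'E'
from h import *
import sys
d=ctrl.get_image("wrist")
P=[]
for p in eval(sys.argv[1]):
    x,y=p;b=blobs(d["img"],"black",(x-14,y-14,x+14,y+14),20);print(b)
    X=onz(wray(d,max(b)[1]),float(sys.argv[2]));P.append(X);print(X.round(1))
m=(P[0]+P[1])/2;v=P[0]-P[1];print(m.round(1),np.linalg.norm(v),np.degrees(np.arctan2(v[1],v[0])))
o=ctrl.get_obs()["orientation"];from scipy.spatial.transform import Rotation as Ro
R=Ro.from_rotvec(o).as_matrix();print("toolx",np.degrees(np.arctan2(R[1,0],R[0,0])), "delta in tool",(R.T@(m-ctrl.get_obs()["ee_pos"])).round(1))
E
python3 m.py '[(259,103),(271,214)]' 84
```

```text
[(283, [258.2, 102.0], [4, 4, 19, 19])]
[ 502.1 -194.7   84. ]
[(121, [269.0, 215.1], [6, 9, 16, 14])]
[ 517.9 -354.2   84. ]
[ 510.  -274.4   84. ] 160.28340625502238 95.66165842719143
toolx 90.15853370580031 delta in tool [  1.9  -2.8 254.6]
```

Converted, 41 mm / 300 = 0.1367, 6.3 mm / 300 = 0.021.

```bash
echo '[[[0.1367, 0.021, 0], [0, 0, 0]], [[0.1367, 0.021, 0], [0, 0, 0]], [[0.1367, 0.021, 0], [0, 0, 0]], [[0.1367, 0.021, 0], [0, 0, 0]], [[0.1367, 0.021, 0], [0, 0, 0]]]' | python3 jog.py; echo '[[[0.1367, 0.021, 0], [0, 0, 0]], [[0.1367, 0.021, 0], [0, 0, 0]], [[0.1367, 0.021, 0], [0, 0, 0]], [[0.1367, 0.021, 0], [0, 0, 0]], [[0, 0, 0], [0, 0, 0]]]' | python3 jog.py
python3 - <<'E'
from h import *
d=ctrl.get_image("wrist");cv2.imwrite("pics/w2f.png",d["img"][:,:,::-1])
cv2.imwrite("pics/w2.png",cv2.resize(d["img"][40:240,140:390,::-1],None,fx=3,fy=3,interpolation=3))
for k in("green","red"): print(k,[b for b in blobs(d["img"],k,(120,20,400,260),4)])
E
```

```text
t: 2.48
ee_pos: [543.0, -69.4, 338.8]
orientation: [2.22, 2.222, 0.0]
ft_force: [1.3, -0.7, -0.4]
width: 87.9
grasp_force: 0.0
t: 2.9
ee_pos: [567.8, 99.2, 338.7]
orientation: [-2.213, -2.228, -0.003]
ft_force: [-1.0, 0.2, 0.2]
width: 87.8
grasp_force: 0.0
green [(294, [213.0, 236.0], [83, 207, 21, 19])]
red [(1038, [135.2, 37.1], [0, 0, 38, 39]), (8, [159.0, 23.5], [39, 0, 1, 8]), (13, [158.0, 44.0], [38, 18, 1, 13]), (17, [132.4, 59.5], [5, 38, 16, 3]), (12, [147.5, 59.0], [22, 39, 12, 1]), (36, [237.7, 157.1], [112, 136, 12, 4]), (35, [306.3, 162.6], [181, 141, 12, 4]), (417, [300.7, 241.6], [169, 211, 24, 22])]
```

View pics/w2.png

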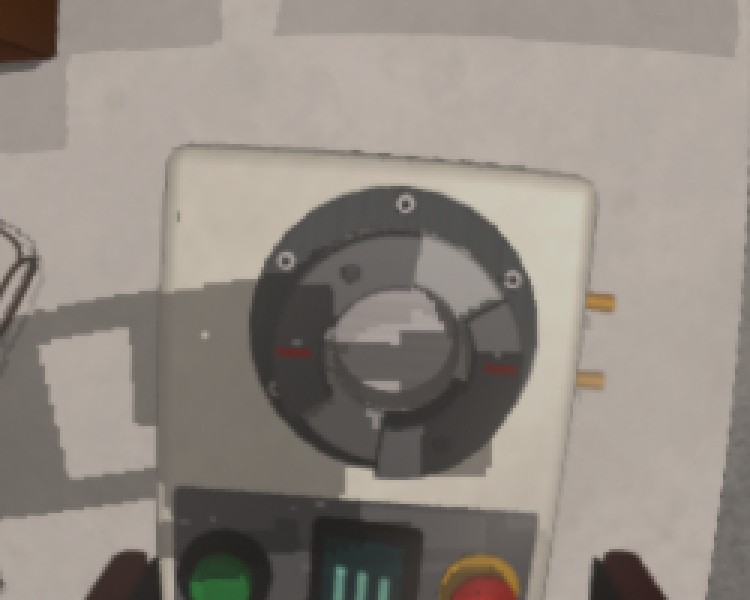

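Wrist view of the press: red hook marks at (237.7,157.1) and (306.3,162.6), bore at about (272,155), green button at (213,236), red stop at (301,242). The gaps sit at upper right and lower left, as described.

Run:
```python
from h import *
from scipy.spatial.transform import Rotation as Ro
d=ctrl.get_image("wrist")
a=onz(wray(d,(237.7,157.1)),173);b=onz(wray(d,(306.3,162.6)),173);v=b-a
print(a,b,(a+b)/2,np.linalg.norm(v),np.degrees(np.arctan2(v[1],v[0])))
g=onz(wray(d,(213,236)),127);r=onz(wray(d,(300.7,241.6)),125);v=r-g;print(g,r,np.degrees(np.arctan2(v[1],v[0])))
o=ctrl.get_obs();R=Ro.from_rotvec(o["orientation"]).as_matrix();print(o["ee_pos"],np.degrees(np.arctan2(R[1,0],R[0,0])))
# bore rim at ledge height: ray of bore center
print(onz(wray(d,(140+392/3,40+352/3)),153))
print("cl tool",R.T@(np.array([511,-274.5,240])-o["ee_pos"]))
```

```text
[537.20276262 120.03743429 173.        ] [610.37007813 114.65096567 173.        ] [573.78642038 117.34419998 173.        ] 73.36531948376526 -4.2104343739428565
[497.26792349   4.74974043 127.        ] [615.22150474  -3.55402365 125.        ] -4.026897640834831
[567.20413932  94.43661769 338.41209133] 90.35463296876523
[572.58358988 116.12342348 153.        ]
cl tool [-368.55182366  -58.44481027   98.54861897]
```

Converted, -36.8 mm / 300 = -0.1227, -5.8 mm / 300 = -0.0193.

```bash
echo '[[[-0.1227, -0.0193, 0.0167], [0, 0, 0]], [[-0.1227, -0.0193, 0.0167], [0, 0, 0]], [[-0.1227, -0.0193, 0.0333], [0, 0, 0]], [[-0.1227, -0.0193, 0.0333], [0, 0, 0]], [[-0.1227, -0.0193, 0.0333], [0, 0, 0]]]' | python3 jog.py; echo '[[[-0.1227, -0.0193, 0.0333], [0, 0, 0]], [[-0.1227, -0.0193, 0.0333], [0, 0, 0]], [[-0.1227, -0.0193, 0.0333], [0, 0, 0]], [[-0.1227, -0.0193, 0.0333], [0, 0, 0]], [[-0.1227, -0.0193, 0.06], [0, 0, -0.0649]]]' | python3 jog.py; echo '[[[0, 0, 0], [0, 0, 0]], [[0, 0, 0], [0, 0, 0]]]' | python3 jog.py
python3 - <<'E'
from h import *
d=ctrl.get_image("wrist");cv2.imwrite("pics/w3.png",d["img"][:,:,::-1])
print([b for b in blobs(d["img"],"black",(180,30,360,290),60)])
E
```

```text
t: 3.42
ee_pos: [538.3, -94.3, 298.5]
orientation: [2.219, 2.223, -0.0]
ft_force: [1.0, 0.3, 0.6]
width: 87.8
grasp_force: 0.0
t: 3.83
ee_pos: [510.6, -279.1, 241.7]
orientation: [2.102, 2.331, 0.001]
ft_force: [1.2, 0.3, 0.8]
width: 87.5
grasp_force: 0.0
t: 4.0
ee_pos: [509.4, -278.1, 239.6]
orientation: [-2.106, -2.328, 0.001]
ft_force: [-0.5, 1.0, 0.8]
width: 88.0
grasp_force: 0.0
[(545, [267.4, 100.5], [75, 58, 27, 27]), (545, [266.6, 173.3], [73, 129, 33, 38]), (711, [185.6, 252.2], [0, 195, 15, 65]), (3153, [304.8, 270.9], [43, 194, 137, 66]), (297, [269.1, 248.7], [79, 209, 22, 19])]
```

View pics/w3.png

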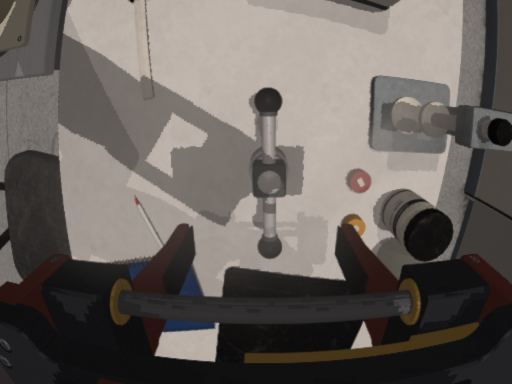

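Bar vertical in the wrist view: knobs at (268,101) and (269,246), hub at (269,175).

```bash
python3 m.py '[(268,101),(269,246)]' 84
```

```text
[(541, [266.5, 101.5], [0, 2, 26, 26])]
[ 502.1 -194.6   84. ]
[(306, [268.1, 249.1], [3, 8, 22, 19])]
[ 520.6 -356.4   84. ]
[ 511.4 -275.5   84. ] 162.8013166887831 96.51085443864795
toolx 95.94925516608069 delta in tool [  0.3   0.6 156.9]
```

Converted, 38 mm / 300 = 0.1267, 25 mm / 300 = 0.0833, -0.008 rad / 1.5708 = -0.0051.

```bash
echo '[[[0.0043, 0.002, 0.1267], [0, 0, -0.0051]], [[0, 0, 0.1267], [0, 0, 0]], [[0, 0, 0.1267], [0, 0, 0]], [[0, 0, 0.0833], [0, 0, 0]], [[0, 0, 0.05], [0, 0, 0]]]' | python3 jog.py; echo '[[[0, 0, 0.0017], [0, 0, 0]], [[0, 0, 0], [0, 0, 0]]]' | python3 jog.py; echo '[[[0, 0, 0], [0, 0, 0]], [[0, 0, 0], [0, 0, 0]], [[0, 0, 0], [0, 0, 0]], [[0, 0, 0], [0, 0, 0]], [[0, 0, 0], [0, 0, 0]]]' | python3 jog.py 20;  echo '[[[0, 0, 0], [0, 0, 0]], [[0, 0, 0], [0, 0, 0]], [[0, 0, 0], [0, 0, 0]]]' | python3 jog.py 20
```

```text
t: 4.52
ee_pos: [511.1, -272.0, 84.5]
orientation: [-2.087, -2.344, 0.001]
ft_force: [-0.8, -0.0, 0.4]
width: 88.1
grasp_force: 0.0
t: 4.68
ee_pos: [512.3, -273.0, 86.4]
orientation: [-2.088, -2.346, 0.0]
ft_force: [0.2, -0.5, -0.7]
width: 87.6
grasp_force: 0.0
t: 5.1
ee_pos: [512.4, -274.2, 87.0]
orientation: [2.088, 2.345, 0.001]
ft_force: [-0.4, 0.1, 1.4]
width: 57.8
grasp_force: 0.0
t: 5.35
ee_pos: [512.0, -274.0, 86.2]
orientation: [2.089, 2.346, 0.0]
ft_force: [0.1, 1.3, 0.2]
width: 37.8
grasp_force: 0.0
```

Converted, 1 mm / 300 = 0.0033.

```bash
echo '[[[0, 0, 0.0033], [0, 0, 0]], [[0, 0, 0], [0, 0, 0]], [[0, 0, 0], [0, 0, 0]], [[0, 0, 0], [0, 0, 0]], [[0, 0, 0], [0, 0, 0]]]' | python3 jog.py 20;  echo '[[[0, 0, -0.0167], [0, 0, 0]], [[0, 0, -0.0333], [0, 0, 0]], [[0, 0, -0.0833], [0, 0, 0]], [[0, 0, -0.0833], [0, 0, 0]], [[0, 0, 0], [0, 0, 0]]]' | python3 jog.py; python3 -c "
from h import *
for i in range(3):
    d=ctrl.get_image('wrist');o=ctrl.get_obs();print(o['ee_pos'],o['orientation'])
"; python3 m.py '[(268,101),(269,246)]' 143
```

```text
t: 5.77
ee_pos: [512.6, -274.1, 85.7]
orientation: [2.088, 2.346, 0.001]
ft_force: [1.2, 0.9, 4.6]
width: 34.2
grasp_force: 30.0
t: 6.18
ee_pos: [514.0, -275.2, 154.3]
orientation: [2.085, 2.342, 0.002]
ft_force: [1.4, -0.9, -5.8]
width: 34.0
grasp_force: 30.0
[ 513.29704759 -274.75304115  152.28140736] [2.08587699e+00 2.34301912e+00 1.53756698e-03]
[ 512.12415194 -274.0955647   150.55423623] [2.08798129e+00 2.34540783e+00 4.37457554e-04]
[ 511.27600657 -273.62877261  149.3873544 ] [-2.08826679e+00 -2.34556774e+00  4.25570096e-04]
[(784, [267.5, 100.5], [0, 0, 28, 28])]
[ 501.8 -191.2  143. ]
[(494, [269.2, 240.7], [0, 0, 28, 23])]
[ 511.8 -267.3  143. ]
[ 506.8 -229.2  143. ] 76.69948021567642 97.44414641110323
toolx 96.64469105687216 delta in tool [44.3  1.1  5.8]
```

Converted, -35 mm / 300 = -0.1167, -20 mm / 300 = -0.0667.

```bash
echo '[[[0, 0, -0.1167], [0, 0, 0]], [[0, 0, -0.1167], [0, 0, 0]], [[0, 0, -0.1167], [0, 0, 0]], [[0, 0, -0.1167], [0, 0, 0]], [[0, 0, -0.0667], [0, 0, 0]]]' | python3 jog.py ;  echo '[[[0.1273, 0.0353, 0], [0, 0, 0]], [[0.1273, 0.0353, 0], [0, 0, 0]], [[0.1273, 0.0353, 0], [0, 0, 0]], [[0.1273, 0.0353, 0], [0, 0, 0]], [[0.1273, 0.0353, 0], [0, 0, 0]]]' | python3 jog.py;echo '[[[0.1273, 0.0353, 0], [0, 0, 0]], [[0.1273, 0.0353, 0], [0, 0, 0]], [[0.1273, 0.0353, 0], [0, 0, 0]], [[0.1273, 0.0353, 0], [0, 0, 0]], [[0.1273, 0.0353, 0], [0, 0, 0]]]' | python3 jog.py;echo '[[[0, 0, 0], [0, 0, 0.0754]], [[0, 0, 0], [0, 0, 0.0754]], [[0, 0, 0], [0, 0, 0.0754]], [[0, 0, 0], [0, 0, 0.0754]], [[0, 0, 0], [0, 0, 0.0754]]]' | python3 jog.py;echo '[[[0, 0, 0], [0, 0, 0.0754]], [[0, 0, 0], [0, 0, 0]], [[0, 0, 0], [0, 0, 0]], [[0, 0, 0], [0, 0, 0]]]' | python3 jog.py
python3 - <<'E'
from h import *
d=ctrl.get_image("wrist")
cv2.imwrite("pics/w4.png",d["img"][:,:,::-1])
o=ctrl.get_obs();print(o["ee_pos"],o["orientation"])
s=ctrl.get_image("side");cv2.imwrite("pics/s4.png",s["img"][:,:,::-1])
E
```

```text
t: 6.8
ee_pos: [512.4, -274.2, 312.2]
orientation: [2.088, 2.346, 0.0]
ft_force: [1.2, -0.2, -6.8]
width: 34.0
grasp_force: 30.0
t: 7.22
ee_pos: [541.4, -76.3, 308.1]
orientation: [-2.088, -2.343, 0.003]
ft_force: [1.8, -0.3, -7.0]
width: 33.8
grasp_force: 30.0
t: 7.63
ee_pos: [572.0, 119.5, 307.9]
orientation: [-2.087, -2.345, 0.005]
ft_force: [1.0, -0.7, -6.2]
width: 34.3
grasp_force: 30.0
t: 8.05
ee_pos: [572.0, 117.8, 307.6]
orientation: [-2.686, -1.627, 0.006]
ft_force: [-0.6, -0.4, -6.2]
width: 34.0
grasp_force: 30.0
t: 8.38
ee_pos: [572.6, 117.6, 309.0]
orientation: [-2.772, -1.478, 0.003]
ft_force: [0.6, -0.5, -5.6]
width: 33.7
grasp_force: 30.0
[572.75507454 117.62830978 309.31839824] [-2.77216291e+00 -1.47708668e+00  2.23476878e-03]
```

View pics/w4.png

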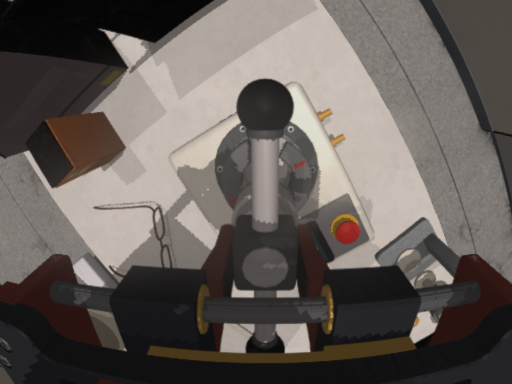

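Wrist view holding the closure: near knob at (265,105), hub at (266,250). Hook marks visible at about (300,164) and (233,200). I'll measure held closure and mould from the same image.

```bash
cat > q.py <<'E'
from h import *
from scipy.spatial.transform import Rotation as Ro
d=ctrl.get_image("wrist");o=ctrl.get_obs();T=o["ee_pos"];R=Ro.from_rotvec(o["orientation"]).as_matrix()
print(T,np.degrees(np.arctan2(R[1,0],R[0,0])),"toolz",R[:,2].round(4))
b=max(blobs(d["img"],"black",(225,70,305,135),100));print(b)
K=onz(wray(d,(225+b[2][0]+b[2][2]/2-.5,70+b[2][1]+b[2][3]/2-.5)),T[2]-1.5);print("knob(box)",K.round(1),"in tool",(R.T@(K-T)).round(1))
K=onz(wray(d,b[1]),T[2]-1.5);print("knob(cent)",(R.T@(K-T)).round(1))
M=[]
for roi in((285,150,320,180),(222,190,245,212)):
    for kk in("red",):
        bb=blobs(d["img"],kk,roi,3);print(kk,bb)
        if bb: M.append(onz(wray(d,max(bb)[1]),173))
print(np.round(M,1))
if len(M)==2:
    m=(M[0]+M[1])/2;v=M[0]-M[1];print("mould",m,np.linalg.norm(v),np.degrees(np.arctan2(v[1],v[0])))
E
python3 q.py
```

```text
[572.96163811 117.66781392 309.79865629] 56.03812544768555 toolz [-6.e-04 -1.e-04 -1.e+00]
(2431, [264.7, 106.4], [12, 9, 56, 56])
knob(box) [616.  184.  308.3] in tool [79.1 -1.3  1.5]
knob(cent) [79.1 -1.3  1.5]
red [(48, [299.0, 164.0], [8, 10, 13, 9])]
red [(29, [232.4, 200.5], [7, 8, 8, 6])]
[[611.3 117.8 173. ]
 [536.  123.5 173. ]]
mould [573.68553563 120.65250242 173.        ] 75.54293579890673 -4.314022427363429
```

Run:
```python
from h import *
d=ctrl.get_image("side");s=cv2.imread("pics/side0.png")[:,:,::-1]
A=onz(ray(d,(264.4,141.8)),173);B=onz(ray(d,(287.8,148.6)),173);print(A,B,(A+B)/2)
S=ctrl.get_image("scene");A=onz(ray(S,(200+183/5-.4,150+68/5-.4)),173);B=onz(ray(S,(200+273/5-.4,150+62/5-.4)),173);print(A,B,(A+B)/2)
print(ctrl.get_obs()["ee_pos"])
I=cv2.resize(d["img"][60:200,210:350,::-1],None,fx=4,fy=4,interpolation=3)
J=cv2.resize(S["img"][60:200,190:330,::-1],None,fx=4,fy=4,interpolation=3)[:, :240]
J=cv2.resize(S["img"][90:200,215:275,::-1],None,fx=5.09,fy=5.09,interpolation=3)[:560,:240] if 0 else J
cv2.imwrite("pics/sd5.png",np.hstack([I,J]))
```

```text
[537.71857602 119.89008536 173.        ] [612.58124694 113.67366449 173.        ] [575.14991148 116.78187493 173.        ]
[557.13276745 152.49846492 173.        ] [613.85897061 127.60015399 173.        ] [585.49586903 140.04930946 173.        ]
[573.05175633 117.69510674 310.07726065]
```

View pics/sd5.png

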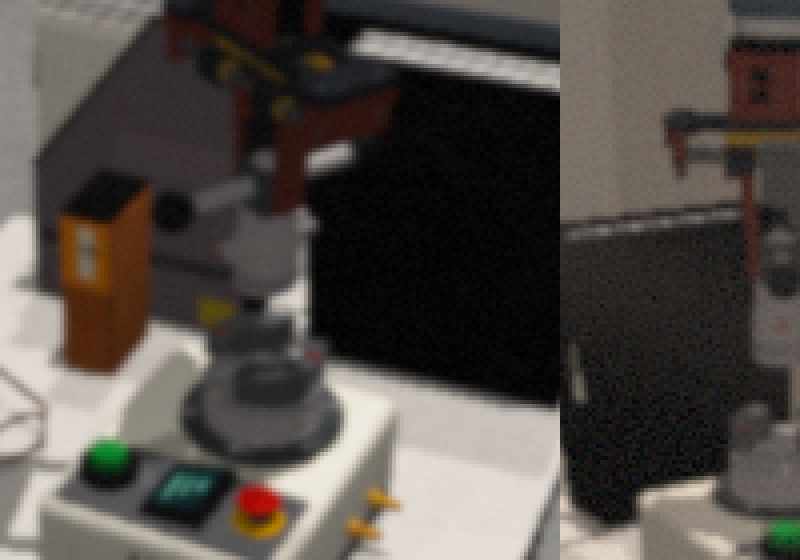

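Side crop: closure held upright above the mould, hub between the fingers, and nothing touching. The side-camera estimate for the mould is (575.1,116.8). Shifting slightly and going down.

Converted, 20 mm / 300 = 0.0667, 1.9 mm / 300 = 0.0063.

```bash
echo '[[[0.0027, 0.0063, 0.0667], [0, 0, 0]], [[0, 0, 0.0667], [0, 0, 0]], [[0, 0, 0.02], [0, 0, 0]], [[0, 0, 0], [0, 0, 0]], [[0, 0, 0], [0, 0, 0]]]' | python3 jog.py ;  echo '[[[0, 0, 0.02], [0, 0, 0]], [[0, 0, 0.02], [0, 0, 0]], [[0, 0, 0.02], [0, 0, 0]], [[0, 0, 0], [0, 0, 0]], [[0, 0, 0], [0, 0, 0]]]' | python3 jog.py;echo '[[[0, 0, 0.0133], [0, 0, 0]], [[0, 0, 0.0133], [0, 0, 0]], [[0, 0, 0], [0, 0, 0]]]' | python3 jog.py
```

```text
t: 9.05
ee_pos: [575.2, 117.4, 264.5]
orientation: [-2.774, -1.474, 0.0]
ft_force: [-0.2, 0.2, -6.0]
width: 33.9
grasp_force: 30.0
t: 9.47
ee_pos: [575.2, 118.1, 246.0]
orientation: [-2.774, -1.473, -0.001]
ft_force: [1.1, 5.1, -7.9]
width: 33.8
grasp_force: 30.0
t: 9.72
ee_pos: [575.2, 118.1, 237.9]
orientation: [-2.774, -1.473, -0.002]
ft_force: [0.7, 5.4, -8.6]
width: 34.3
grasp_force: 30.0
```

Converted, 5 mm / 300 = 0.0167, 2 mm / 300 = 0.0067.

```bash
echo '[[[0.0023, -0.0017, 0.0067], [0, 0, 0]], [[0, 0, 0.0167], [0, 0, 0]], [[0, 0, 0.0167], [0, 0, 0]], [[0, 0, 0], [0, 0, 0]]]' | python3 jog.py ;  echo '[[[0, 0, 0.0167], [0, 0, 0]], [[0, 0, 0.0167], [0, 0, 0]], [[0, 0, 0.01], [0, 0, 0]], [[0, 0, 0], [0, 0, 0]]]' | python3 jog.py
```

```text
t: 10.05
ee_pos: [574.9, 118.4, 225.1]
orientation: [-2.774, -1.473, 0.001]
ft_force: [1.0, 5.3, -8.6]
width: 33.8
grasp_force: 30.0
t: 10.38
ee_pos: [575.0, 118.4, 212.2]
orientation: [-2.774, -1.473, 0.0]
ft_force: [0.9, 5.7, -8.6]
width: 33.9
grasp_force: 30.0
```

Converted, 2 mm / 300 = 0.0067, 1.2 mm / 300 = 0.004.

```bash
echo '[[[0.004, -0.0027, 0.0067], [0, 0, 0]], [[0, 0, 0.0067], [0, 0, 0]], [[0, 0, 0], [0, 0, 0]]]' | python3 jog.py ;  echo '[[[0, 0, 0.0067], [0, 0, 0]], [[0, 0, 0.005], [0, 0, 0]], [[0, 0, 0.0033], [0, 0, 0]], [[0, 0, 0], [0, 0, 0]]]' | python3 jog.py
```

```text
t: 10.63
ee_pos: [574.7, 119.1, 208.3]
orientation: [2.774, 1.474, -0.003]
ft_force: [0.7, -0.0, -6.2]
width: 33.8
grasp_force: 30.0
t: 10.97
ee_pos: [575.0, 119.4, 204.8]
orientation: [2.774, 1.473, -0.001]
ft_force: [0.1, -0.6, -5.5]
width: 33.9
grasp_force: 30.0
```

Converted, 1 mm / 300 = 0.0033.

```bash
echo '[[[0, 0, 0.0033], [0, 0, 0]], [[0, 0, 0], [0, 0, 0]], [[0, 0, 0], [0, 0, 0]]]' | python3 jog.py;echo '[[[0, 0, 0.0033], [0, 0, 0]], [[0, 0, 0], [0, 0, 0]], [[0, 0, 0], [0, 0, 0]]]' | python3 jog.py
```

```text
t: 11.22
ee_pos: [575.1, 119.5, 204.6]
orientation: [2.774, 1.474, 0.0]
ft_force: [-3.9, -0.8, 6.5]
width: 33.8
grasp_force: 30.0
t: 11.47
ee_pos: [575.2, 119.5, 204.6]
orientation: [2.774, 1.473, 0.001]
ft_force: [-6.7, -2.3, 12.8]
width: 34.4
grasp_force: 30.0
```

Converted, -1.5 mm / 300 = -0.005.

```bash
echo '[[[0, 0, -0.005], [0, 0, 0]], [[0, 0, 0], [0, 0, 0]], [[0, 0, 0], [0, 0, 0]], [[0, 0, 0], [0, 0, 0]], [[0, 0, 0], [0, 0, 0]]]' | python3 jog.py 88;echo '[[[0, 0, 0], [0, 0, 0]], [[0, 0, 0], [0, 0, 0]], [[0, 0, 0], [0, 0, 0]], [[0, 0, 0], [0, 0, 0]], [[0, 0, -0.0033], [0, 0, 0]]]' | python3 jog.py; echo '[[[0, 0, -0.0333], [0, 0, 0]], [[0, 0, -0.0667], [0, 0, 0]], [[0, 0, -0.1], [0, 0, 0]], [[0, 0, -0.0067], [0, 0, 0]]]' | python3 jog.py
python3 - <<'E'
from h import *
d=ctrl.get_image("wrist");cv2.imwrite("pics/w6.png",d["img"][:,:,::-1])
print(ctrl.get_obs()["ee_pos"])
E
```

```text
t: 11.88
ee_pos: [575.2, 119.7, 204.0]
orientation: [-2.775, -1.473, -0.0]
ft_force: [-0.7, -0.0, -0.1]
width: 63.8
grasp_force: 0.0
t: 12.3
ee_pos: [575.0, 119.6, 205.0]
orientation: [-2.774, -1.473, 0.001]
ft_force: [-0.0, 0.5, -0.3]
width: 87.6
grasp_force: 0.0
t: 12.63
ee_pos: [577.7, 120.1, 272.8]
orientation: [2.773, 1.472, 0.012]
ft_force: [2.1, 0.5, 2.3]
width: 87.5
grasp_force: 0.0
[577.14478076 120.03200333 271.30234157]
```

View pics/w6.png

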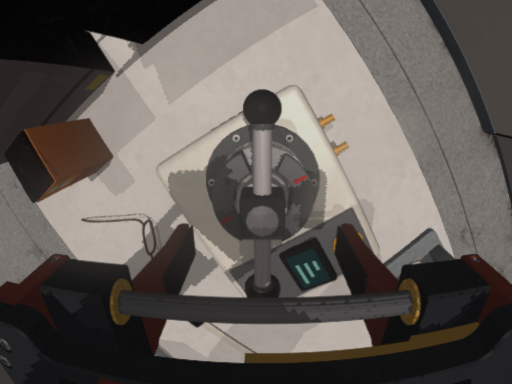

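The closure hangs upright in the mould: knobs at (262,108) and (263,288), bar lined up with the gaps. Next, turn the tool counterclockwise above it.

Converted, -0.121 rad / 1.5708 = -0.077.

```bash
for i in 1 2 3; do echo '[[[0, 0, 0], [0, 0, -0.077]], [[0, 0, 0], [0, 0, -0.077]], [[0, 0, 0], [0, 0, -0.077]], [[0, 0, 0], [0, 0, -0.077]], [[0, 0, 0], [0, 0, -0.077]]]' | python3 jog.py | tail -0; done; echo '[[[0, 0, 0], [0, 0, -0.077]], [[0, 0, 0], [0, 0, -0.077]], [[0, 0, 0], [0, 0, -0.077]], [[0, 0, 0], [0, 0, 0]], [[0, 0, 0], [0, 0, 0]]]' | python3 jog.py; python3 -c "
from h import *
from scipy.spatial.transform import Rotation as Ro
o=ctrl.get_obs();R=Ro.from_rotvec(o['orientation']).as_matrix();print(o['ee_pos'],np.degrees(np.arctan2(R[1,0],R[0,0])),R.T@(np.array([575,119,203])-o['ee_pos']),o['qpos'])"
```

```text
t: 14.35
ee_pos: [574.8, 119.6, 266.8]
orientation: [0.014, -3.141, 0.0]
ft_force: [-0.1, -0.1, 1.0]
width: 87.7
grasp_force: 0.0
[574.78447487 119.57655249 266.80697728] -179.47589403789743 [-0.25721633 -0.57259911 63.80685844] [ 1.84821984e-01  3.37998448e-01  1.69148516e+00  4.19319220e-05
  1.11285007e+00 -1.39514030e+00]Exception ignored on flushing sys.stdout:
BrokenPipeError: [Errno 32] Broken pipe
Exception ignored on flushing sys.stdout:
BrokenPipeError: [Errno 32] Broken pipe
Exception ignored on flushing sys.stdout:
BrokenPipeError: [Errno 32] Broken pipe
```

Converted, 25 mm / 300 = 0.0833, 20 mm / 300 = 0.0667.

```bash
echo '[[[0, 0, 0.0833], [0, 0, 0]], [[0, 0, 0.0667], [0, 0, 0]], [[0, 0, 0.06], [0, 0, 0]], [[0, 0, 0], [0, 0, 0]]]' | python3 jog.py; echo '[[[0, 0, 0], [0, 0, 0.0509]], [[0, 0, 0], [0, 0, 0.0509]], [[0, 0, 0], [0, 0, 0.0382]], [[0, 0, 0], [0, 0, 0.0382]], [[0, 0, 0], [0, 0, 0.0382]]]' | python3 jog.py;echo '[[[0, 0, 0], [0, 0, 0.0382]], [[0, 0, 0], [0, 0, 0.0382]], [[0, 0, 0], [0, 0, 0.0382]], [[0, 0, 0], [0, 0, 0.0382]], [[0, 0, 0], [0, 0, 0.0382]]]' | python3 jog.py; python3 -c "
from h import *
print(ctrl.get_obs()['moment'])"
```

```text
t: 14.68
ee_pos: [572.7, 119.2, 200.6]
orientation: [0.015, -3.135, 0.002]
ft_force: [-1.2, -0.7, -0.3]
width: 88.2
grasp_force: 0.0
t: 15.1
ee_pos: [575.4, 119.7, 205.1]
orientation: [0.52, 3.098, 0.0]
ft_force: [0.2, -0.4, -1.3]
width: 87.9
grasp_force: 0.7
t: 15.52
ee_pos: [575.4, 119.6, 205.1]
orientation: [0.977, 2.985, 0.0]
ft_force: [0.8, -0.1, -1.8]
width: 87.8
grasp_force: 0.7
[-0.02521412 -0.08361232  0.04576893]
```

The rows are not in the units I measure in: shifts go in shares of 300 mm and turns go in shares of pi/2 rad. I convert before sending: 0.06 rad / 1.5708 = 0.0382.

```bash
echo '[[[0, 0, 0], [0, 0, 0.0382]], [[0, 0, 0], [0, 0, 0.0382]], [[0, 0, 0], [0, 0, 0.0382]], [[0, 0, 0], [0, 0, 0.0382]], [[0, 0, 0], [0, 0, 0.0382]]]' | python3 jog.py;echo '[[[0, 0, 0], [0, 0, 0.0382]], [[0, 0, 0], [0, 0, 0.0318]], [[0, 0, 0], [0, 0, 0.0318]], [[0, 0, 0], [0, 0, 0]], [[0, 0, 0], [0, 0, 0]]]' | python3 jog.py; python3 -c "
from h import *
print(ctrl.get_obs()['moment'])
d=ctrl.get_image('wrist');cv2.imwrite('pics/w7.png',d['img'][:,:,::-1])"
```

```text
t: 15.93
ee_pos: [575.3, 119.7, 205.1]
orientation: [1.412, 2.806, 0.0]
ft_force: [0.2, -0.1, -1.3]
width: 87.9
grasp_force: 0.7
t: 16.35
ee_pos: [575.4, 119.7, 205.0]
orientation: [1.625, 2.688, 0.001]
ft_force: [-0.4, -0.2, 0.3]
width: 88.0
grasp_force: 0.0
[-0.01301284 -0.06824474 -0.00803811]
```

View pics/w7.png

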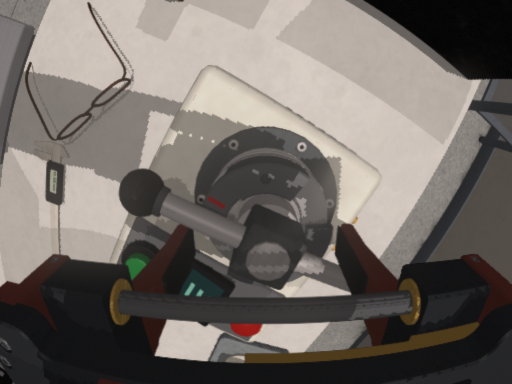

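Bar swung round: visible knob at (143,192), red mark at (215,203). That makes 11 pictures, one over the limit of 10, so from here I'll use numbers only and check the drop by angle and height.

```bash
cat > k.py <<'E'
from h import *
import sys
d=ctrl.get_image("wrist");x,y=eval(sys.argv[1])
b=max(blobs(d["img"],"black",(x-32,y-32,x+32,y+32),100));print(b)
p=(x-32+b[2][0]+b[2][2]/2-.5,y-32+b[2][1]+b[2][3]/2-.5)
for q in(p,b[1]):
  for z in(203,196):
    X=onz(wray(d,q),z);v=X[:2]-[575,119];print(z,X.round(1),np.linalg.norm(v).round(1),np.degrees(np.arctan2(v[1],v[0])).round(1))
# apparent angular diameter -> range
D=b[2][2:];print("range",14/np.sin(np.mean(D)/2/d["fx"]), [float(np.linalg.norm(onz(wray(d,p),z)-wray(d,p)[0])) for z in(203,196)])
E
python3 k.py '(143,192)'
```

```text
(1765, [142.9, 192.4], [9, 9, 51, 49])
203 [499.6 121.1 203. ] 75.4 178.4
196 [497.9 117.6 196. ] 77.1 -179.0
203 [498.4 120.8 203. ] 76.6 178.7
196 [496.6 117.4 196. ] 78.4 -178.8
range 166.69479818993122 [166.58977350368468, 174.5739027270219]
```

Converted, 0.03 rad / 1.5708 = 0.0191.

```bash
for i in 1 2; do echo '[[[0, 0, 0], [0, 0, 0.0191]], [[0, 0, 0], [0, 0, 0.0191]], [[0, 0, 0], [0, 0, 0]]]' | python3 jog.py; python3 -c "
from h import *
print(ctrl.get_obs()['moment'])"; done; python3 k.py '(143,192)'
```

```text
t: 16.7
ee_pos: [575.1, 119.7, 204.4]
orientation: [-1.706, -2.638, -0.0]
ft_force: [0.5, 1.3, 1.1]
width: 87.9
grasp_force: 0.3
[ 0.05850137 -0.0498127   0.04374577]
t: 16.95
ee_pos: [575.2, 119.7, 204.4]
orientation: [1.783, 2.586, 0.0]
ft_force: [-0.0, 0.9, 0.8]
width: 87.7
grasp_force: 0.3
[ 0.05867382 -0.12364021 -0.00549383]
(1731, [141.0, 199.1], [7, 16, 51, 47])
203 [500.  126.4 203. ] 75.4 174.4
196 [497.8 123.  196. ] 77.3 177.0
203 [498.8 125.9 203. ] 76.5 174.8
196 [496.6 122.5 196. ] 78.5 177.5
range 170.08879201041924 [167.79545274464417, 175.86026082409316]
```

Converted, 0.03 rad / 1.5708 = 0.0191.

```bash
for i in 1 2; do echo '[[[0, 0, 0], [0, 0, 0.0191]], [[0, 0, 0], [0, 0, 0.0127]], [[0, 0, 0], [0, 0, 0]]]' | python3 jog.py; python3 -c "
from h import *
print(ctrl.get_obs()['moment'])"; python3 k.py '(143,200)'; done
```

```text
t: 17.25
ee_pos: [575.2, 119.7, 204.3]
orientation: [1.847, 2.541, 0.0]
ft_force: [-0.4, 0.1, 0.7]
width: 87.9
grasp_force: 0.6
[ 0.06419155 -0.11553283  0.06926769]
(1742, [140.9, 199.4], [7, 8, 51, 47])
203 [500.4 130.1 203. ] 75.4 171.6
196 [498.1 126.8 196. ] 77.3 174.2
203 [499.2 129.4 203. ] 76.5 172.2
196 [496.8 126.1 196. ] 78.5 174.8
range 170.08879201041924 [167.72413876765756, 175.7891835555421]
t: 17.55
ee_pos: [575.2, 119.7, 204.3]
orientation: [1.91, 2.494, 0.0]
ft_force: [-0.2, 0.3, 0.4]
width: 87.9
grasp_force: 0.6
[ 0.05115262 -0.08672     0.05080676]
(1744, [140.8, 199.4], [7, 8, 51, 47])
203 [501.  133.7 203. ] 75.5 168.7
196 [498.5 130.6 196. ] 77.4 171.4
203 [499.7 133.1 203. ] 76.6 169.4
196 [497.2 130.  196. ] 78.6 172.0
range 170.08879201041924 [167.67878789369178, 175.7440853750467]
```

Converted, -40 mm / 300 = -0.1333, -20 mm / 300 = -0.0667, -0.1 rad / 1.5708 = -0.0637.

```bash
echo '[[[0, 0, 0], [0, 0, -0.0637]], [[0, 0, -0.0667], [0, 0, 0]], [[0, 0, -0.1333], [0, 0, 0]], [[0, 0, -0.1333], [0, 0, 0]], [[0, 0, -0.1333], [0, 0, 0]]]' | python3 jog.py >/dev/null; echo '[[[0, 0, -0.1333], [0, 0, 0]], [[0, 0, -0.0667], [0, 0, 0]], [[0, 0, 0], [0, 0, 0]], [[0, 0, 0], [0, 0, 0]], [[0, 0, 0], [0, 0, 0]]]' | python3 jog.py
python3 - <<'E'
from h import *
d=ctrl.get_image("wrist");cv2.imwrite("pics/w8.png",d["img"][:,:,::-1])
R=np.array(d["R"]);t=np.array(d["t"])
def proj(X):
    c=R@X+t;th=np.arctan2(np.hypot(c[0],c[1]),c[2]);u=c[:2]/np.hypot(c[0],c[1]);return np.array([d["cx"],d["cy"]])+d["fx"]*th*u
P=[]
for s in(1,-1):
    a=np.radians(-6);p=proj(np.array([575+s*80*np.cos(a),119+s*80*np.sin(a),198])).round().astype(int)
    print("pred",p); x,y=p; print([b for b in blobs(d["img"],"black",(x-20,y-20,x+20,y+20),60)])
print("red",blobs(d["img"],"red",(120,40,400,250),8)); print("green",blobs(d["img"],"green",(120,40,400,280),20))
print(ctrl.get_obs()["ee_pos"])
E
```

```text
t: 18.43
ee_pos: [574.4, 119.4, 402.6]
orientation: [-1.782, -2.586, 0.003]
ft_force: [0.2, 0.6, 0.0]
width: 87.6
grasp_force: 0.0
pred [323 200]
[]
pred [207 142]
[(409, [209.0, 140.6], [11, 8, 25, 22])]
red [(305, [263.2, 238.5], [134, 190, 20, 18])]
green [(232, [194.0, 208.9], [66, 161, 17, 17])]
[574.21500192 119.39873633 402.10945739]
```

Run:
```python
from h import *
d=ctrl.get_image("wrist");g=cv2.cvtColor(d["img"],cv2.COLOR_RGB2GRAY)
for x,y in((209,141),(323,200)):
    s=cv2.resize(cv2.medianBlur(g,3)[y-28:y+28,x-28:x+28],None,fx=4,fy=4,interpolation=3)
    c=cv2.HoughCircles(s,cv2.HOUGH_GRADIENT,1,20,param1=60,param2=14,minRadius=38,maxRadius=58)
    print(None if c is None else (np.round(c[0][:4],1)/4+[x-28-.375,y-28-.375,0]).round(1).tolist())
x,y=323,200;print(g[y-22:y+22:2,x-22:x+22:2])
```

```text
[[209.0, 141.0, 11.8]]
[[323.5, 199.5, 11.0]]
[[100 120 121 122 122 120 117 147 168 168 168 168 168 167 167 167 167 167
  168 168 168 169]
 [119 120 120 122 122 117 120 165 166 168 168 168 168 168 167 166 167 168
  167 167 168 169]
 [ 94 114 119 121 119 115 152 168 169 169 169 169 167 168 166 166 166 167
  167 167 168 169]
 [ 95  93  98 117 116 116 159 167 168 168 167 168 167 167 167 167 167 167
  168 168 168 169]
 [101  99  96  95 105 118 120 128 160 167 166 167 166 166 167 168 168 169
  168 167 166 167]
 [103 104 103 101 124 117 117 126 122 161 159 158 158 162 167 168 168 168
  168 167 166 166]
 [ 98 100 104 106 114 136 127 116  89  95  89  89  89  95 129 165 168 167
  167 166 167 167]
 [ 94  98 100 103 126 152 143 134  94  92  87  88  89  88  88 116 166 168
  168 168 167 167]
 [123  97  97 103 145 155 156 130  97  94  88  88  88  89  88  88 119 168
  168 167 166 167]
 [165 150 120 116 135 142 145  99  99  90  88  89  88  88  88  88  92 164
  169 169 167 167]
 [163 148 165 163 136 125 111  97  97  89  88  89  89  89  88  88  88 162
  168 168 167 167]
 [156 143 168 168 162 102  92  
[... 292 characters left out ...]
8  88  87  87  85  85 147 168
  169 170 171 171]
 [166 167 166 165 164 164 166 158 107  89  87  86  84  83  87 136 167 169
  168 170 172 171]
 [166 166 167 166 164 164 165 166 164 140 112 100 101 125 159 168 169 169
  169 170 171 169]
 [166 168 166 167 166 165 165 166 167 168 167 166 168 169 169 169 170 169
  169 170 171 171]
 [167 166 166 167 167 168 165 167 168 168 169 170 170 171 171 170 170 170
  170 171 171 170]
 [167 165 167 166 166 168 166 166 168 168 169 171 172 173 171 170 169 170
  171 172 171 173]
 [164 165 168 169 168 167 167 167 168 168 169 171 173 174 173 170 170 170
  173 173 171 171]
 [165 166 169 168 168 169 167 168 169 168 169 171 172 173 172 173 171 171
  171 172 173 173]]
```

```bash
cat > a.py <<'E'
from h import *
import sys
d=ctrl.get_image("wrist");p,q=eval(sys.argv[1])
for z in(203,196):
    A=onz(wray(d,p),z);B=onz(wray(d,q),z);v=B-A;print(z,A.round(1),B.round(1),((A+B)/2).round(1),np.linalg.norm(v).round(1),np.degrees(np.arctan2(v[1],v[0])).round(1))
E
python3 a.py '((209,141),(324,199.8))'
python3 - <<'E'
from h import *
d=ctrl.get_image("wrist");g=onz(wray(d,(194,208.9)),127);r=onz(wray(d,(263.2,238.5)),125);v=r-g;print(g,r,np.degrees(np.arctan2(v[1],v[0])))
E
```

```text
203 [497.9 130.7 203. ] [653.3 112.  203. ] [575.6 121.4 203. ] 156.5 -6.9
196 [496.9 129.4 196. ] [655.5 110.3 196. ] [576.2 119.8 196. ] 159.7 -6.9
[497.57794016   8.79671257 127.        ] [ 6.14765890e+02 -2.03446629e-01  1.25000000e+02] -4.391755560641831
```

Knob spacing comes to 159.7 mm at the dropped height against 156.5 mm if still on the ledge (true value 160), so it looks dropped. To be sure, I'll touch the hub top lightly with closed fingers: 217 mm if hanging, 210 mm if locked.

Converted, 35 mm / 300 = 0.1167, 30 mm / 300 = 0.1.

```bash
echo '[[[0, 0, 0.1], [0, 0, 0]], [[0, 0, 0.1167], [0, 0, 0]], [[0, 0, 0.1167], [0, 0, 0]], [[0, 0, 0.1], [0, 0, 0]], [[0, 0, 0.06], [0, 0, 0]]]' | python3 jog.py 0; echo '[[[0, 0, 0.0267], [0, 0, 0]], [[0, 0, 0], [0, 0, 0]], [[0, 0, 0], [0, 0, 0]], [[0, 0, 0], [0, 0, 0]], [[0, 0, 0], [0, 0, 0]]]' | python3 jog.py 0;echo '[[[0, 0, 0], [0, 0, 0]], [[0, 0, 0], [0, 0, 0]], [[0, 0, 0], [0, 0, 0]], [[0, 0, 0], [0, 0, 0]], [[0, 0, 0], [0, 0, 0]]]' | python3 jog.py 0; for i in 1 2 3; do echo '[[[0, 0, 0.0167], [0, 0, 0]], [[0, 0, 0], [0, 0, 0]], [[0, 0, 0], [0, 0, 0]]]' | python3 jog.py; done
```

```text
t: 19.05
ee_pos: [572.9, 119.2, 251.7]
orientation: [-1.781, -2.583, 0.007]
ft_force: [-0.2, 0.6, -0.1]
width: 58.0
grasp_force: 0.0
t: 19.47
ee_pos: [576.0, 119.8, 249.8]
orientation: [1.782, 2.585, 0.003]
ft_force: [0.5, -0.0, 0.0]
width: 24.9
grasp_force: 0.0
t: 19.88
ee_pos: [575.1, 119.6, 248.3]
orientation: [1.783, 2.586, 0.0]
ft_force: [-0.2, -0.1, 0.4]
width: 0.4
grasp_force: 0.0
t: 20.13
ee_pos: [574.8, 119.5, 242.6]
orientation: [-1.783, -2.586, 0.001]
ft_force: [-0.1, 0.1, 0.3]
width: 0.3
grasp_force: 0.0
t: 20.38
ee_pos: [574.8, 119.6, 237.7]
orientation: [-1.783, -2.586, 0.001]
ft_force: [-0.7, -0.6, 1.4]
width: 0.3
grasp_force: 0.0
t: 20.63
ee_pos: [574.8, 119.6, 232.8]
orientation: [-1.783, -2.586, 0.001]
ft_force: [-0.1, 0.3, 0.5]
width: 0.4
grasp_force: 0.0
```

Converted, 1.5 mm / 300 = 0.005.

```bash
for i in 1 2 3; do echo '[[[0, 0, 0.005], [0, 0, 0]], [[0, 0, 0], [0, 0, 0]], [[0, 0, 0], [0, 0, 0]]]' | python3 jog.py|egrep 'ee_pos|ft'; done
```

```text
ee_pos: [575.1, 119.6, 231.7]
ft_force: [0.8, 0.2, 0.1]
ee_pos: [575.0, 119.6, 230.1]
ft_force: [0.5, -0.5, -0.6]
ee_pos: [575.0, 119.6, 228.6]
ft_force: [-0.4, 0.4, -0.1]
```

No contact at tip height 211.6 mm, well below 217, so the closure has dropped and locked. On to the button.

Converted, -30 mm / 300 = -0.1, 0.121 rad / 1.5708 = 0.077.

```bash
echo '[[[0, 0, -0.1], [0, 0, 0]], [[0, 0, 0], [0, 0, 0.077]], [[0, 0, 0], [0, 0, 0.077]], [[0, 0, 0], [0, 0, 0.077]], [[0, 0, 0], [0, 0, 0]]]' | python3 jog.py >/dev/null; echo '[[[-0.0933, -0.0633, 0], [0, 0, 0]], [[-0.0933, -0.0633, 0], [0, 0, 0]], [[-0.0933, -0.0633, 0], [0, 0, 0]], [[-0.0933, -0.0633, 0], [0, 0, 0]], [[0, 0, 0], [0, 0, 0]]]' | python3 jog.py; echo '[[[0, 0, 0.1], [0, 0, 0]], [[0, 0, 0.1], [0, 0, 0]], [[0, 0, 0.1], [0, 0, 0]], [[0, 0, 0], [0, 0, 0]], [[0, 0, 0], [0, 0, 0]]]' | python3 jog.py
python3 - <<'E'
from h import *
o=ctrl.get_obs();print(o["ee_pos"],o["orientation"])
E
```

```text
t: 22.22
ee_pos: [495.7, 4.5, 258.3]
orientation: [-2.218, -2.223, 0.004]
ft_force: [0.5, 0.5, -0.4]
width: 0.7
grasp_force: 0.0
t: 22.63
ee_pos: [498.4, 7.7, 167.9]
orientation: [-2.216, -2.223, 0.004]
ft_force: [-0.5, 0.4, -0.7]
width: 0.3
grasp_force: 0.0
[498.41721845   7.74975845 167.85951966] [-2.21647746 -2.22286118  0.00371319]
```

Converted, 10 mm / 300 = 0.0333.

```bash
echo '[[[0, 0, 0.0333], [0, 0, 0]], [[0, 0, 0.0333], [0, 0, 0]], [[0, 0, 0], [0, 0, 0]], [[0, 0, 0], [0, 0, 0]]]' | python3 jog.py; for i in 1 2 3; do echo '[[[0, 0, 0.01], [0, 0, 0]], [[0, 0, 0], [0, 0, 0]], [[0, 0, 0], [0, 0, 0]]]' | python3 jog.py|egrep 'ee_pos|ft'; done
```

```text
t: 22.97
ee_pos: [499.4, 7.7, 148.9]
orientation: [2.22, 2.222, 0.0]
ft_force: [0.5, 0.4, 0.0]
width: 0.3
grasp_force: 0.0
ee_pos: [499.7, 7.6, 146.2]
ft_force: [0.4, 1.3, 2.3]
ee_pos: [499.7, 7.6, 143.0]
ft_force: [1.0, 0.6, 4.5]
ee_pos: [499.8, 7.6, 141.9]
ft_force: [-7.3, 1.2, 27.9]
```

Button bottomed out at 28 N. Backing off and checking the end state.

Converted, -40 mm / 300 = -0.1333, -35 mm / 300 = -0.1167.

```bash
echo '[[[0, 0, -0.0167], [0, 0, 0]], [[0, 0, -0.0833], [0, 0, 0]], [[0, 0, -0.1167], [0, 0, 0]], [[0, 0, -0.1333], [0, 0, 0]], [[0, 0, -0.1333], [0, 0, 0]]]' | python3 jog.py; echo '[[[-0.1, 0, -0.0667], [0, 0, 0]], [[0, 0, 0], [0, 0, 0]], [[0, 0, 0], [0, 0, 0]], [[0, 0, 0], [0, 0, 0]], [[0, 0, 0], [0, 0, 0]]]' | python3 jog.py
python3 - <<'E'
from h import *
print(ctrl.get_obs()["ft_force"]); print(ctrl.close_job())
E
```

```text
t: 24.13
ee_pos: [497.9, 7.5, 285.4]
orientation: [-2.219, -2.221, 0.003]
ft_force: [0.4, 0.3, -0.4]
width: 0.4
grasp_force: 0.0
t: 24.55
ee_pos: [498.0, -22.0, 302.9]
orientation: [-2.219, -2.22, 0.003]
ft_force: [0.3, -0.3, 0.6]
width: 0.2
grasp_force: 0.0
[ 0.3165233  -0.28981118  0.55066092]
the job is handed in; nothing more can be done
None
```

The closure was hung in the gaps, released, and swung clockwise until it dropped and locked (fingertip at 211.6 mm met nothing, hanging hub top would be 217 mm); then start was pressed to its stop and the job handed in at about 24.6 s, though I viewed 11 pictures against the limit of 10.

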